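Feed a pipette-tip box down the loading lane

TASK

Push the pipette-tip box across the loading deck and down the lane between the two guide rails until it is fully home, flat against the end stop, then take the hand away. Neither the box nor the robot may touch either rail, so bring the box into line on the open apron first. Only push the box, never lift or tip it, and leave the small things beside the lane where they are.

Things in the scene. Friction and masses are not known exactly. Their poses are not given: they have to be found in the camera images.
- tip_box: Pipette-tip box, lid shut (fixed), teal below, clear above; loose, 0.1 to 0.2 kg. Origin: centre of the underside, z up. Extends x = -41 to +43 mm, y = -61 to +61 mm, 78 mm high; a 28 mm wide tab sticks out 6 mm from its -x face, 43 to 46 mm up. Starts on the apron, out of line by up to 45 mm and 0.28 rad. It travels lengthways, box +y along deck +x, box +x along deck -y.
- box_rear (a point): Centre of the box's rear end (its -y end, the one to push on), 25 mm above its underside; axes as the box's. The end is flat and 84 mm wide up to 42 mm; the clear lid's end wall above that stands 2 mm farther in.
- deck: Loading deck: fixed T-shaped grey plate, 6 mm thick (top at z = 0.006) on the bench; place and yaw vary. Origin on its underside, on the lane's centre line; x = feed direction, from the apron down the lane to the end stop; y = left of it; z up. Flat open apron: x = -0.230 to -0.020, y = -0.125 to 0.125. Lane: x = -0.010 to 0.200.
- rail_a: The guide rail on the deck's +y side: fixed aluminium bar, 12 mm wide, 20 mm high (top at z = 0.026), from deck x = -0.010 (rounded end) to 0.200. Its inner face lies at deck y = +0.053. Origin: middle of its underside, axes as the deck's.
- rail_b: The same rail on the deck's -y side, inner face at deck y = -0.053: the lane is 106 mm wide, so the 84 mm wide box has 11 mm on either side when in the middle. Axes as the deck's.
- lane_mouth (a point): Point on the deck's top, in the middle of the lane's entry (between the rails' rounded ends). Axes as the deck's.
- stop_face (a point): Point on the deck's top, in the middle of the end stop's face (two rubber pads on a fixed crossbar, 30 mm high, which closes the lane's far end). The box is home when its +y end touches it: its origin is then 61 mm before this point. Axes as the deck's.
- bottle_cap: Bystander, to be left alone: flat round screw cap, 34 mm across, 12 mm high; loose, on the bench beside the lane. Origin: centre of its underside.
- stopper_1: Bystander, to be left alone: pale tapered stopper, 25 mm across, 24 mm high; loose, on the bench beside the lane. Origin: centre of its underside.
- marker: Bystander, to be left alone: marker pen lying down, 117 mm long, 14 mm high; loose, on the bench beside the lane. Origin: centre of its underside.
- label_tape: Bystander, to be left alone: roll of label tape lying flat, 55 mm across, 18 mm high; loose, on the bench beside the lane. Origin: centre of its underside.
- timer: Bystander, to be left alone: bench timer lying on its back, 58 x 68 mm, 16 mm high; loose, on the bench beside the lane. Origin: centre of its underside.
- petri_1: Bystander, to be left alone: clear flat dish, 60 mm across, 12 mm high; loose, on the bench beside the lane. Origin: centre of its underside.
Not all that is in view belongs to the job. Leave any orange look-alike of the tip_box alone.

How it is judged (in metres and radians):
At the end, for the whole second after the job is handed in: The tip box stands on the deck between the rails, its leading end within 5 mm of the end stop and square to it within 0.06 rad, upright, at rest and released (x of tip_box in the frame of stop_face between -0.066 and -0.057 m and y of tip_box in the frame of deck between -0.012 and 0.012 m and angle between the y axis of tip_box and the x axis of deck, either way round below 0.06 rad and height (world z) of tip_box between 0.002 and 0.01 m and angle between tip_box's own z axis and vertical below 0.05 rad and linear speed of tip_box below 0.01 m/s); the robot touches nothing.
It fails at once if a guide rail is touched, by the box or by the robot (contact force between any of rail_a, rail_b and anything else above 0.2 N).
It fails at once if the tip box is lifted off the deck (over 10 mm) or tipped (over 0.15 rad) (height (world z) of tip_box above 0.016 m or angle between tip_box's own z axis and vertical above 0.15 rad).
It fails at once if one of the six small things beside the lane is moved by more than 15 mm (distance of any of bottle_cap, stopper_1, marker, label_tape, timer, petri_1 from where it was at the start of the episode above 0.015 m).
It also fails if it takes over 72 s, if anything falls off the work surface, if the arm or the gripper's body presses on something with over 40 N, if the wrist force passes 120 N, or if a joint passes its speed limit or range.

ROBOT

A 6-joint arm with a two-finger parallel gripper is mounted at the origin on a cart in front of the work surface, level with it; the furniture and walls round the work are solid. World frame = base frame: x ahead of the robot, y to its left, z up, the work surface at z = 0. Lengths are in m, angles in degrees, forces in N, time in s.
With the tool pointing down it reaches from about 0.275 to 0.75 m from the base axis. Payload 10.2 kg.
Tool frame: the origin (TCP) lies at the very end of the fingers, on their centre line; the grasp point (between the pads) lies 19 mm behind it; z points along the fingers, y is the direction in which the jaws open and shut (so a half turn about z gives the same grasp; the last joint's range is limited). The gripper opens to 85 mm and grips with 20 to 120 N. Pads are 22 mm wide; open, the fingers measure 114 mm over their backs; the gripper's body (76 mm by 85 mm) begins 54 mm behind the grasp point. The pads swing forward as they close: fully open they stand 13 mm farther back than shut.
Start: joints at [55.783, 17.928, 85.812, -0, 76.261, -12.8], TCP at [0.192, 0.489, 0.231] pointing down, gripper open.
Joint ranges: [-168.41, 168.41], [-55.51, 124.54], [10.69, 146.95], [-70.63, 250.63], [1, 178], [-165.06, 165.06]. Speed limits (degrees/s): [136.94, 136.94, 172.46, 180, 180, 180].

INTERFACE

Orientations are given as [roll, pitch, yaw] about the fixed x, y, z axes, in that order (R = Rz(yaw) Ry(pitch) Rx(roll)).
In Python, from station import env gives the robot as it stands. The module is installed in compiled form; this text tells all that it offers.
- The arm moves only by the tool drive_tool, never from a script. Its argument "targets" is a list of rows, each a list of 2 entries, a list of its own where there are three numbers: the shift along the tool's x, y, z in cm, then the turn, a rotation vector about the tool's x, y, z in degrees. A call has 1 to 12 rows; each row shifts and turns the pose as measured when the row begins, along the tool's axes as they then stand; what a row does not reach is not made up. A row lasts 1/12 s, in which the tool goes at most 41.7 mm and 7.16 degrees, less where a joint would pass 70% of its speed; a pose out of reach is approached as far as the arm can. A call is refused whole if a number of a shift passes 4.17 or a number of a turn 7.16, either way. A call with a gripper value outside its range is refused whole. "gripper" is the finger opening in cm, from 0 to 8.54, set as the call begins (left out, the last holds). The fingers move at their own pace and stop on an object; "force" is the grip in N (left out, the last holds). Time passes only in rows, so rows that do not move let the fingers close. It gives the time, the measured TCP pose, the force and the opening at its end, in the units of the state.
- env.sense(): the state, without advancing time (a new reading comes with each control period).
- env.get_image(name): name is "side" or "top" or "wrist"; returns (picture, depth): 400x640x3 uint8, red, green, blue; 400x640 float32, m along the optical axis (not along the pixel's ray), 0 where there is no reading.
- env.camera_info(name): a dict with "K" (3x3 intrinsics, pixels), "T" (4x4, takes a point from camera to world coordinates). Camera axes: x right, y down, z forward; pixel columns grow to the right and rows downward; lengths in m; the calibration is good to about 2 mm. A picture is of the moment at which its call begins: read the wrist's pose just before it. camera_info takes no time and is no camera call; for the wrist camera it gives the pose at the moment of the call.
- env.sign_off(): hands the job in, once; it reports no verdict.
The state is a dict: "clock": time; "joints": joint angles; "joint_vel": joint speeds; "joint_efforts": joint torques, N m; "tool_pos": TCP position; "orientation": TCP orientation; "force": force on the tool from outside, world axes, zero at the start; "torque": the same for the moment, N m; "grip_width": finger opening in m.
Only numpy, scipy, OpenCV 4.12 (cv2) and the standard library are available. Lean on these libraries where they do the work, as an engineer would, in place of code of your own. Each camera call takes 0.05 s, during which the arm holds its last target.

## Working session

There is one attempt and no reset: what is moved stays moved. The work goes in short steps, Python scripts to look and compute and a tool call to move; the robot and the scene stay as the last step left them, time stands still between calls to the robot, and variables do not carry over. Pictures are saved under pics/ and viewed, and the job is handed in when it is done.

Besides the shell and the picture viewer there is one more tool, called after "Request:" as name(argument=value, ...), one argument or row to a line, values as JSON. drive_tool: Moves the arm, as the interface text tells. Its arguments: {"type":"object","properties":{"targets":{"type":"array","items":{"type":"array"}},"gripper":{"type":"number"},"force":{"type":"number"}},"required":["targets"]}

```bash
mkdir -p pics; cat > h.py <<'E'
import numpy as np,cv2
from station import env
def snap(n,tag):
    im,d=env.get_image(n); ci=env.camera_info(n)
    cv2.imwrite(f'pics/{tag}.png',im[:,:,::-1]); np.savez(f'pics/{tag}.npz',im=im,d=d,K=ci['K'],T=ci['T'])
    return im,d,np.array(ci['K']),np.array(ci['T'])
def ray(K,T,uv,z):
    uv=np.atleast_2d(uv).astype(float)
    r=np.c_[uv,np.ones(len(uv))]@np.linalg.inv(K).T@T[:3,:3].T
    o=T[:3,3]; return o+r*((z-o[2])/r[:,2])[:,None]
def cloud(d,K,T):
    v,u=np.mgrid[:d.shape[0],:d.shape[1]]
    p=np.stack([(u-K[0,2])/K[0,0]*d,(v-K[1,2])/K[1,1]*d,d],-1)
    return p@T[:3,:3].T+T[:3,3]
E
python3 - <<'E'
from h import *
for n in['top','side','wrist']:
    im,d,K,T=snap(n,n+'0'); print(n,K[0],T.round(3).tolist(),(d>0).mean())
s=env.sense(); print(s)
E
```

```text
top [493.05736583   0.         321.56574476] [[0.025, -0.981, 0.19, 0.33], [-1.0, -0.025, 0.001, -0.069], [0.004, -0.19, -0.982, 1.469], [0.0, 0.0, 0.0, 1.0]] 0.99621875
side [512.52322924   0.         312.85399067] [[-0.857, -0.425, 0.293, 0.237], [-0.516, 0.712, -0.476, 0.564], [-0.006, -0.559, -0.829, 1.177], [0.0, 0.0, 0.0, 1.0]] 0.99600390625
wrist [305.71072631   0.         317.55271626] [[0.365, 0.894, 0.26, 0.126], [0.931, -0.35, -0.103, 0.514], [-0.001, 0.279, -0.96, 0.374], [0.0, 0.0, 0.0, 1.0]] 0.99624609375
{'clock': 0.15, 'joints': array([ 5.57837714e+01,  1.79536182e+01,  8.58425047e+01,  5.58256307e-05,
        7.62602935e+01, -1.27987283e+01]), 'joint_vel': array([-0.03014801,  0.02959907, -0.11082224, -0.0107682 ,  0.01268634,
        0.07789542]), 'joint_efforts': array([ 2.63361297e-03, -4.12368178e+01, -2.59801161e+01, -9.03491537e-05,
        3.16711586e-03,  2.20062236e-05]), 'tool_pos': array([0.19160629, 0.48859143, 0.23086269]), 'orientation': array([-1.79944997e+02, -1.25506356e-02,  1.58582480e+02]), 'force': array([ 0.6747792 , -0.47657582,  0.95708579]), 'torque': array([ 0.02900917, -0.02153997, -0.01445563]), 'grip_width': 0.0852632312275092}
```

View pics/top0.png

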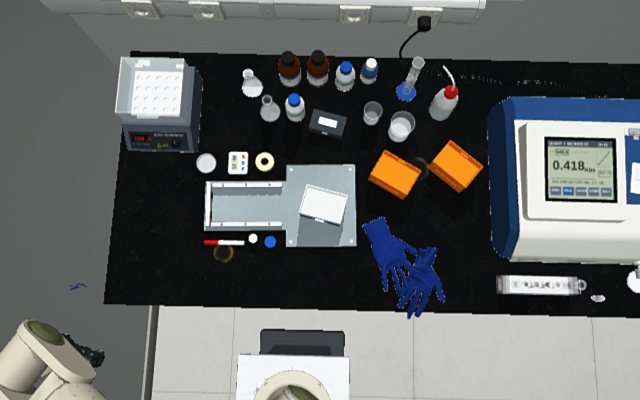

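View pics/side0.png

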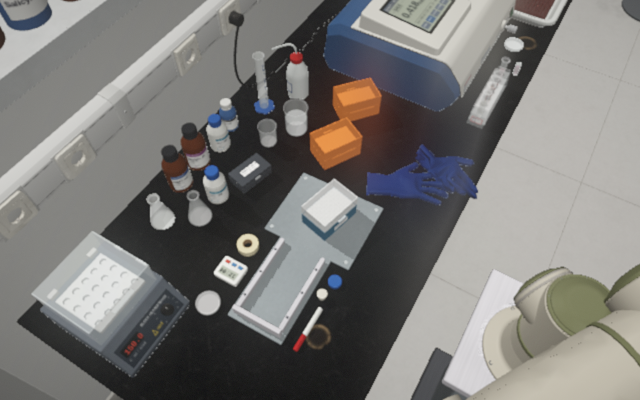

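View pics/wrist0.png

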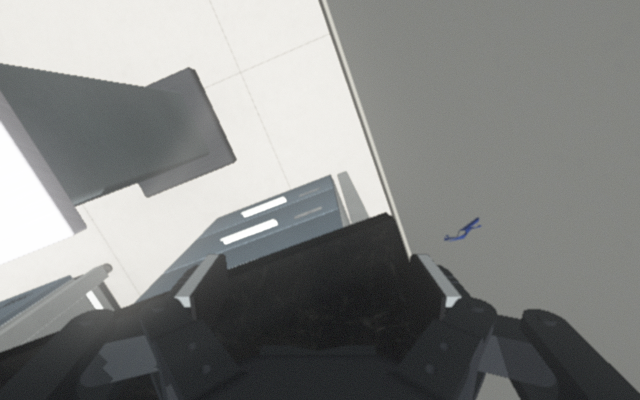

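Top view: lane runs left (world +y), rails at rows ~183 and 229, cols 205–283, end stop at col ~208. The white-topped box is on the apron around (324,205), rotated. The side view agrees.

```bash
python3 - <<'E'
import numpy as np,cv2
for n,(x0,y0,x1,y1) in {'top':(195,155,365,255),'side':(220,165,390,345)}.items():
    z=np.load(f'pics/{n}0.npz'); im=z['im'][y0:y1,x0:x1,::-1]
    k=4 if n=='top' else 3
    cv2.imwrite(f'pics/{n}0c.png',cv2.resize(im,None,fx=k,fy=k,interpolation=cv2.INTER_CUBIC))
from h import *
z=np.load('pics/top0.npz'); P=cloud(z['d'],z['K'],z['T'])
for (u,v) in [(245,205),(300,180),(340,240),(323,205),(245,183),(245,228),(208,205),(400,300),(150,250)]: print(u,v,P[v,u].round(4))
E
```

```text
245 205 [0.5804 0.162  0.0062]
300 180 [ 0.661  -0.0011  0.0097]
340 240 [ 0.4817 -0.1256  0.0108]
323 205 [ 0.573  -0.0725  0.0828]
245 183 [0.6481 0.1656 0.0063]
245 228 [0.5105 0.1577 0.0091]
208 205 [0.5737 0.2678 0.0293]
400 300 [ 0.3128 -0.2947  0.059 ]
150 250 [0.4388 0.4371 0.0006]
```

View pics/top0c.png

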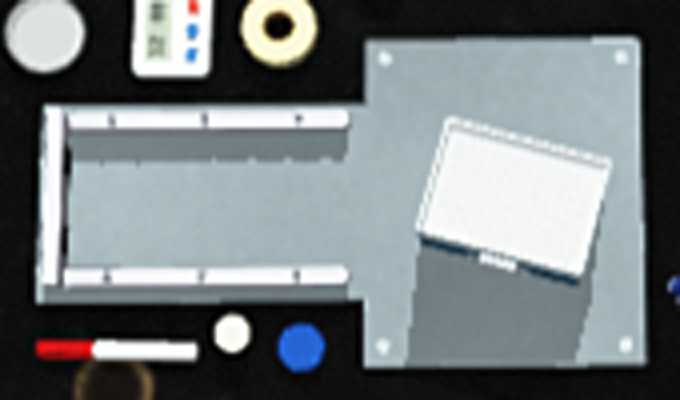

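View pics/side0c.png

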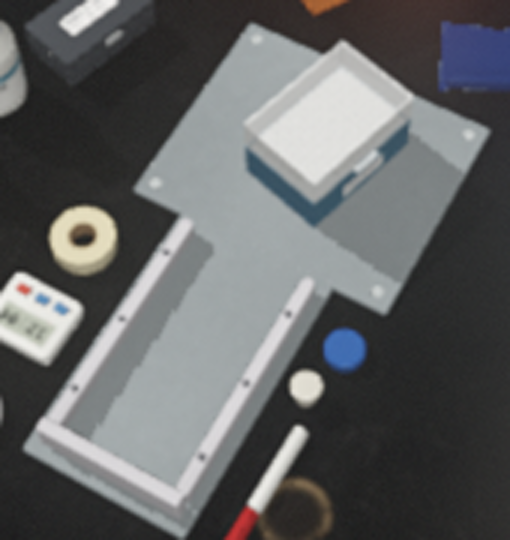

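```bash
python3 - <<'E'
from h import *
z=np.load('pics/top0.npz'); im=z['im'].astype(int);K,T=z['K'],z['T']
P=cloud(z['d'],K,T)
def show(c,zz): 
    p=ray(K,T,c,zz); return (p[:,:2]*1000).round(1).tolist()
roi=np.zeros(im.shape[:2],np.uint8); roi[150:260,198:370]=1
g=im.min(2); sat=im.max(2)-g
bright=((g>195)&(roi>0)).astype(np.uint8)
n,l,st,c=cv2.connectedComponentsWithStats(bright)
for i in range(1,n):
    if st[i,4]>60:
        m=l==i; cn=cv2.findContours(m.astype(np.uint8),0,1)[0][0]
        r=cv2.minAreaRect(cn); print(st[i],r,'medz',np.median(P[m][:,2]).round(4))
        print('  z.026',show(cv2.boxPoints(r),.026),' z.084',show(cv2.boxPoints(r),.084))
# deck corner from crop
cr=np.array([[365,38],[640,38],[645,367],[363,367]])/4-.375+[195,155]
print('apron',show(cr,.006))
print('box top crop',show(np.array([[446,117],[610,160],[582,280],[418,235]])/4-.375+[195,155],.084))
print('rails ends/corners', show(np.array([[348,110],[348,129],[348,267],[348,284],[65,129],[65,267]])/4-.375+[195,155],.026))
z2=np.load('pics/side0.npz');K2,T2=z2['K'],z2['T']
f=lambda a:np.array(a)/3-.333+[220,165]
def show2(c,zz): return (ray(K2,T2,c,zz)[:,:2]*1000).round(1).tolist()
print('S apron',show2(f([[253,23],[490,130],[385,314],[134,188]]),.006))
print('S box top',show2(f([[342,41],[413,98],[313,196],[245,127]]),.084))
print('S rails inner: ',show2(f([[195,230],[300,280],[62,424],[178,490]]),.026))
E
```

```text
[228 152  20  22 323] ((237.5, 162.5), (21.0, 19.0), 90.0) medz 0.0143
  z.026 [[738.6, 219.2], [740.1, 161.7], [674.7, 158.2], [673.3, 215.2]]  z.084 [[722.2, 207.6], [723.7, 152.4], [660.9, 149.0], [659.5, 203.8]]
[256 153  17  17 159] ((264.0, 161.0), (16.0, 16.0), 90.0) medz 0.0183
  z.026 [[737.7, 134.3], [738.9, 85.8], [689.1, 83.6], [687.8, 131.7]]  z.084 [[721.3, 126.1], [722.5, 79.6], [674.6, 77.4], [673.4, 123.7]]
[198 155  18  17 237] ((206.5, 163.0), (16.0, 17.0), 90.0) medz 0.0123
  z.026 [[726.9, 309.4], [728.2, 258.0], [678.4, 254.7], [677.1, 305.7]]  z.084 [[710.9, 294.1], [712.2, 244.8], [664.4, 241.6], [663.2, 290.7]]
[204 182   7  44 165] ((207.073974609375, 203.50274658203125), (4.7745041847229, 43.118587493896484), 2.12109637260437) medz 0.0365
  z.026 [[514.3, 276.6], [644.3, 280.9], [644.1, 266.6], [514.2, 262.5]]  z.084 [[507.0, 262.7], [631.6, 266.8], [631.5, 253.1], [506.8, 249.1]]
[223 183  23   4  86] ((234.0, 184.5), (3.0, 22.0), 90.0) medz 0.0252
  z.026 [[642.1, 228.3], [643.8, 162.5], [634.7, 162.0], [633.0, 227.7]]  z.084 [[629.6, 216.3], [631.2, 153.
[... 1034 characters left out ...]
620895385742, 3.1785361766815186), 2.6025619506835938) medz 0.0118
  z.026 [[462.5, 231.7], [471.8, 231.9], [470.3, 158.6], [461.0, 158.5]]  z.084 [[457.2, 219.6], [466.1, 219.8], [464.7, 149.4], [455.7, 149.4]]
apron [[710.5, 44.0], [715.9, -166.4], [464.5, -173.2], [459.2, 35.7]]
box top crop [[633.2, -22.5], [604.7, -140.8], [517.7, -122.3], [546.9, -5.3]]
rails ends/corners [[649.3, 53.0], [634.8, 52.4], [530.8, 48.2], [518.2, 47.7], [629.4, 263.8], [525.5, 256.7]]
S apron [[714.1, -164.6], [467.2, -171.8], [460.2, 37.0], [709.3, 43.5]]
S box top [[605.0, -139.3], [523.0, -118.2], [547.5, 9.1], [630.8, -19.5]]
S rails inner:  [[633.3, 60.1], [532.3, 55.1], [629.0, 260.5], [521.1, 258.2]]
```

Deck yaw ≈ 91.6°, lane origin ≈ (0.5835, 0.0605). The box centre is at about (0.576, -0.0725), its long axis at ~76°, so it's about 15.6° clockwise off and ~10 mm toward deck +y. A side push on its -x face near the rear should correct both errors. Going there now, with the fingers shut.

Request:
drive_tool(
  targets=[
    [[0, 0, 0], [0, 0, -5.75]],
    [[0, 0, 0], [0, 0, -5.75]],
    [[0, 0, 0], [0, 0, -5.75]],
    [[0, 0, 0], [0, 0, -5.7]],
    [[-1.58, -3.7, 0], [0, 0, 0]],
    [[-1.58, -3.7, 0], [0, 0, 0]],
    [[-1.58, -3.7, 0], [0, 0, 0]],
    [[-1.58, -3.7, 0], [0, 0, 0]],
    [[-1.58, -3.7, 0], [0, 0, 0]],
    [[-1.58, -3.7, 0], [0, 0, 0]],
    [[-1.58, -3.7, 0], [0, 0, 0]],
    [[-1.58, -3.7, 0], [0, 0, 0]],
  ],
  gripper=0,
  force=20,
)

```text
clock: 1.15
tool_pos: [0.3321, 0.192, 0.2278]
orientation: [-179.8, -0.2, -176.5]
force: [0.3, 0.1, 0.5]
grip_width: -0.0003
```

Request:
drive_tool(
  targets=[
    [[-1.5, -3.6, 0], [0, 0, 2]],
    [[-1.5, -3.6, 0], [0, 0, 0]],
    [[-1.5, -3.6, 0], [0, 0, 0]],
    [[-1.5, -3.6, 0], [0, 0, 0]],
    [[-1.5, -3.6, 0], [0, 0, 0]],
    [[-1.5, -3.6, 0], [0, 0, 0]],
    [[-1.5, -3.6, 0], [0, 0, 0]],
    [[-1.5, -3.6, 0], [0, 0, 0]],
    [[0, 0, 0], [0, 0, 0]],
    [[0, 0, 0], [0, 0, 0]],
  ],
)

```text
clock: 1.98
tool_pos: [0.4636, -0.1155, 0.2273]
orientation: [-179.8, -0.2, -179.2]
force: [-0.6, 0.4, -0.4]
grip_width: -0.0002
```

```bash
python3 - <<'E'
from h import *
im,d,K,T=snap('wrist','w1'); s=env.sense(); print(s['tool_pos'],s['orientation'])
E
```

```text
[ 0.46359372 -0.11526496  0.22729403] [-179.77901017   -0.20128489 -179.13382522]
```

View pics/w1.png

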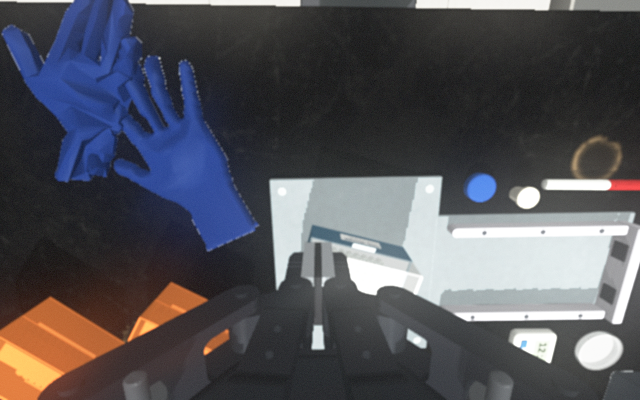

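The view shows the box's -x face with the tab at (365,243) and its rear corner at about (310,228). Fingertips are above at (317,250). Lowering beside that face.

Request:
drive_tool(
  targets=[
    [[-0.5, 1.0, 3], [0, 0, -0.7]],
    [[-0.6, 1.0, 3], [0, 0, 0]],
    [[0, 0, 3], [0, 0, 0]],
    [[0, 0, 3], [0, 0, 0]],
    [[0, 0, 3], [0, 0, 0]],
    [[0, 0, 2.2], [0, 0, 0]],
    [[0, 0, 1], [0, 0, 0]],
    [[0, 0, 0], [0, 0, 0]],
    [[0, 0, 0], [0, 0, 0]],
  ],
)

```text
clock: 2.78
tool_pos: [0.4726, -0.0852, 0.0408]
orientation: [-179.7, 0.0, -177.7]
force: [-0.3, 0.9, 0.2]
grip_width: -0.0001
```

```bash
python3 - <<'E'
from h import *
im,d,K,T=snap('wrist','w2'); s=env.sense(); print(s['tool_pos'],s['orientation'])
E
```

```text
[ 0.47269888 -0.08519314  0.04106154] [-1.79686597e+02  6.85934128e-02 -1.77739753e+02]
```

View pics/w2.png

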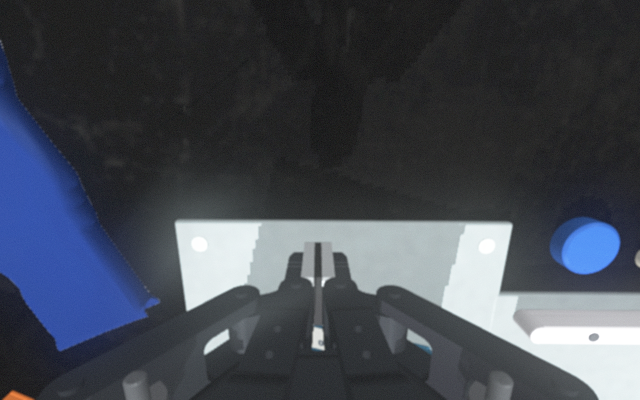

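Request:
drive_tool(
  targets=[
    [[0, -0.6, 0.4], [0, 0, 0.6]],
    [[0, -0.6, 0.3], [0, 0, 0]],
    [[0, 0, 0], [0, 0, 0]],
    [[-1, 0, 0], [0, 0, 0]],
    [[-1, 0, 0], [0, 0, 0]],
    [[-1, 0, 0], [0, 0, 0]],
    [[-0.6, 0, 0], [0, 0, 0]],
    [[-0.6, 0, 0], [0, 0, 0]],
    [[-0.6, 0, 0], [0, 0, 0]],
    [[-0.6, 0, 0], [0, 0, 0]],
    [[0, 0, 0], [0, 0, 0]],
  ],
)

```text
clock: 3.75
tool_pos: [0.532, -0.0991, 0.0394]
orientation: [-179.4, 0.6, -178.5]
force: [-0.1, 0.2, -0.6]
grip_width: 0.0001
```

```bash
python3 - <<'E'
from h import *
im,d,K,T=snap('top','t2'); s=env.sense(); print(s['tool_pos'],s['orientation'],s['force'])
cv2.imwrite('pics/t2c.png',cv2.resize(im[155:255,195:365,::-1],None,fx=4,fy=4,interpolation=cv2.INTER_CUBIC))
E
```

```text
[ 0.5314952  -0.09896271  0.03925418] [-179.44604028    0.52106999 -178.50149416] [-1.00114395  0.52191655 -0.10197732]
```

View pics/t2c.png

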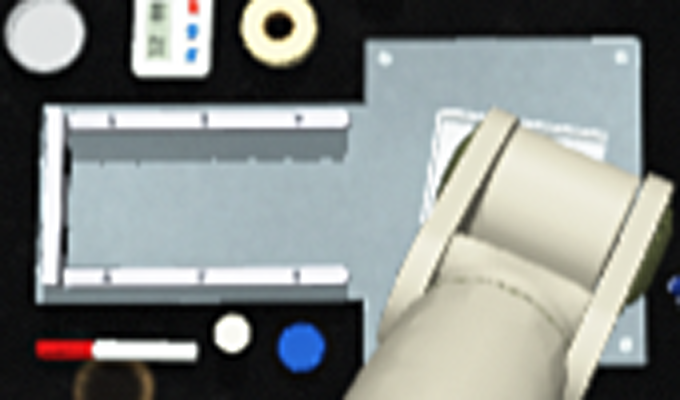

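The box has turned: its far top edge now slopes (437,108)→(605,128), about 6.8° left to go. A bit more.

Request:
drive_tool(
  targets=[
    [[-0.35, 0, 0], [0, 0, 0]],
    [[-0.35, 0, 0], [0, 0, 0]],
    [[0, 0, 0], [0, 0, 0]],
  ],
)

```text
clock: 4.05
tool_pos: [0.5384, -0.0987, 0.0392]
orientation: [-179.5, 0.5, -178.5]
force: [-0.2, 0.3, 0.5]
grip_width: -0.0002
```

```bash
python3 - <<'E'
from h import *
im,d,K,T=snap('top','t3'); s=env.sense(); print(s['tool_pos'],s['orientation'],s['force'])
cv2.imwrite('pics/t3c.png',cv2.resize(im[155:255,195:365,::-1],None,fx=4,fy=4,interpolation=cv2.INTER_CUBIC))
E
```

```text
[ 0.53820353 -0.09861134  0.03914501] [-179.47049764    0.45510871 -178.50257701] [-0.1974494  -0.00736707 -0.42521242]
```

View pics/t3c.png

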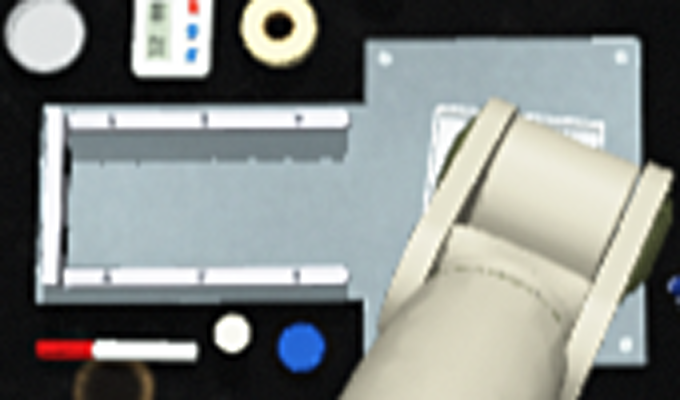

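Request:
drive_tool(
  targets=[
    [[2, 0, 0], [0, 0, 0]],
    [[2, 0, 0], [0, 0, 0]],
    [[0, 0, -4], [0, 0, 0]],
    [[0, 0, -4], [0, 0, 0]],
    [[0, 0, -4], [0, 0, 0]],
    [[0, -4, -1], [0, 0, 0]],
    [[0, -4, 0], [0, 0, 0]],
    [[0, -4, 0], [0, 0, 0]],
    [[-1, -3, 0], [0, 0, 0]],
    [[0, 0, 0], [0, 0, 6]],
    [[0, 0, 0], [0, 0, 7]],
    [[0, 0, 0], [0, 0, 7]],
  ],
)

```text
clock: 5.1
tool_pos: [0.5074, -0.2547, 0.1768]
orientation: [-179.5, 0.7, 161.3]
force: [-0.0, -0.3, -0.3]
grip_width: 0.0001
```

Request:
drive_tool(
  targets=[
    [[0, 0, 0], [0, 0, 7]],
    [[0, 0, 0], [0, 0, 7]],
    [[0, 0, 0], [0, 0, 7]],
    [[0, 0, 0], [0, 0, 7]],
    [[0, 0, 0], [0, 0, 7]],
    [[0, 0, 0], [0, 0, 7]],
    [[0, 0, 0], [0, 0, 7]],
    [[0, 0, 0], [0, 0, 7]],
    [[0, 0, 0], [0, 0, 7]],
    [[0, 0, 0], [0, 0, 4]],
    [[0, 0, 0], [0, 0, 0]],
  ],
  gripper=4,
)

```text
clock: 6.02
tool_pos: [0.5059, -0.2548, 0.176]
orientation: [179.6, 0.6, 92.4]
force: [-0.1, 0.7, -0.4]
grip_width: 0.0403
```

```bash
python3 - <<'E'
from h import *
s=env.sense(); print(s['tool_pos'],s['orientation'],s['force'])
im,d,K,T=snap('top','t4'); im2,*_=snap('wrist','w4')
cv2.imwrite('pics/t4c.png',cv2.resize(im[155:255,195:365,::-1],None,fx=4,fy=4,interpolation=cv2.INTER_CUBIC))
E
```

```text
[ 0.50588058 -0.25477671  0.176014  ] [179.60778611   0.59104175  92.35464133] [-0.11644827  0.71265529 -0.3915892 ]
```

View pics/t4c.png

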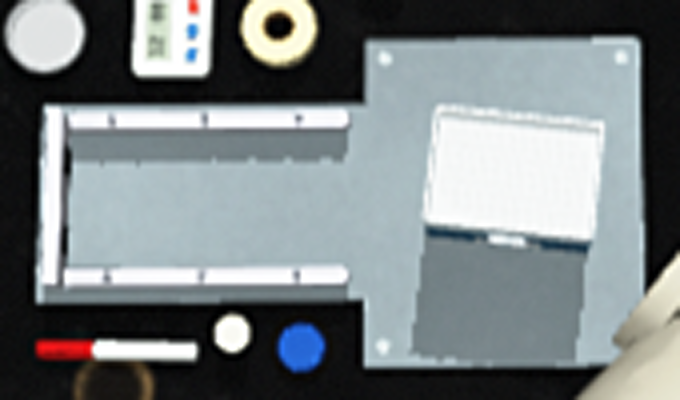

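View pics/w4.png

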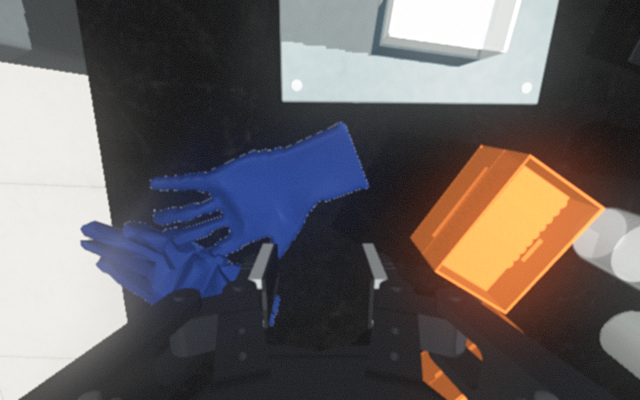

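Both views show the box clear: top-crop lid corners ≈ (438,104), (605,122), (590,242), (427,228). Measuring now.

```bash
cat >> h.py <<'E'
DO=np.array([.5835,.0605]);TH=np.radians(91.55)
U=np.array([np.cos(TH),np.sin(TH)]);V=np.array([-U[1],U[0]])
def todeck(p): p=np.asarray(p)[...,:2]-DO; return np.stack([p@U,p@V],-1)
def boxtop(im,d,K,T,cam='top',thr=195,zt=.084,zl=.07):
    P=cloud(d,K,T); m=((P[...,2]>zl)&(P[...,2]<.10)&(P[...,0]>.45)&(P[...,0]<.70)&(P[...,1]>-.2)&(P[...,1]<.30)).astype(np.uint8)
    m2=m*((im.min(2)>thr)).astype(np.uint8)
    out=[]
    for mm in(m,m2):
        n,l,st,c=cv2.connectedComponentsWithStats(mm); i=1+np.argmax(st[1:,4])
        cn=max(cv2.findContours((l==i).astype(np.uint8),0,1)[0],key=cv2.contourArea)[:,0]
        q=todeck(ray(K,T,cn,zt)); r=cv2.minAreaRect((q*1000).astype(np.float32))
        out.append((np.round(r[0],1).tolist(),np.round(r[1],1).tolist(),round(r[2],2)))
    return out
E
python3 - <<'E'
from h import *
for n in('top0','t4'):
    z=np.load(f'pics/{n}.npz'); print(n,boxtop(z['im'],z['d'],z['K'],z['T']))
# rails fits, depth band from top view
z=np.load('pics/top0.npz');im=z['im'];K,T=z['K'],z['T']
g=im.min(2).astype(float)
# subpixel edges of rails (50% crossing along columns)
def edges(rows,cols,lo=1):
    out=[]
    for c in cols:
        p=g[rows[0]:rows[1],c]; mx=p.max(); k=int(p.argmax()); bg=150
        h=(mx+bg)/2
        a=k
        while a>0 and p[a]>h:a-=1
        b=k
        while b<len(p)-1 and p[b]>h:b+=1
        out.append((c,rows[0]+a+(h-p[a])/(p[a+1]-p[a]),rows[0]+b-(h-p[b])/(p[b-1]-p[b])))
    return np.array(out)
for rows in((178,192),(217,231)):
    e=edges(rows,range(216,278))
    for j in(1,2):
        q=ray(K,T,e[:,[0,j]],.026)[:,:2]; 
        f=np.polyfit(q[:,1],q[:,0],1); r=q[:,0]-np.polyval(f,q[:,1]); k=abs(r)<.003; f=np.polyfit(q[k,1],q[k,0],1)
        print(rows,j,'x at y=.06,.26',np.polyval(f,[.06,.26]).round(4),'deg',np.degrees(np.arctan(-f[0])).round(2),r.std().round(4))
E
```

```text
top0 [([-132.5, 11.5], [85.8, 121.5], 74.68), ([-132.8, 10.5], [83.7, 121.5], 74.6)]
t4 [([-132.5, -5.3], [86.2, 121.5], 83.88), ([-132.7, -6.6], [83.9, 121.4], 83.73)]
(178, 192) 1 x at y=.06,.26 [0.6497 0.6429] deg 1.96 0.0013
(178, 192) 2 x at y=.06,.26 [0.6366 0.6309] deg 1.62 0.0021
(217, 231) 1 x at y=.06,.26 [0.5312 0.5242] deg 2.01 0.001
(217, 231) 2 x at y=.06,.26 [0.5188 0.5133] deg 1.58 0.0024
```

```bash
sed -i 's/^DO=.*/DO=np.array([.584,.0605]);TH=np.radians(91.65)/' h.py; python3 - <<'E'
from h import *
z=np.load('pics/t4.npz');im=z['im'].astype(int);P=cloud(z['d'],z['K'],z['T'])
m=(im[...,0]>150)&(im[...,2]<80)&(im[...,1]>60)&(im[...,1]<190)&(P[...,0]>.4)&(P[...,0]<.9)&(P[...,1]<-.1)
m[:,430:]=0
q=P[m]; print(len(q),q.min(0),q.max(0),np.percentile(q,[2,50,98],axis=0))
for y in(-.17,-.19,-.2,-.22,-.24): 
    s=q[q[:,1]>y]; print(y,len(s),s[:,0].min() if len(s) else None)
print(boxtop(z['im'],z['d'],z['K'],z['T']))
E
```

```text
1079 [ 0.55627871 -0.39120204 -0.00853713] [ 0.7651557  -0.20748979  0.45890777] [[ 0.64232942 -0.34355283  0.00096666]
 [ 0.68111487 -0.27266099  0.07757449]
 [ 0.737303   -0.21806109  0.08420767]]
-0.17 0 None
-0.19 0 None
-0.2 0 None
-0.22 30 0.5607596900316972
-0.24 179 0.5607596900316972
[([-132.5, -4.6], [86.2, 121.5], 83.78), ([-132.7, -5.9], [83.9, 121.4], 83.63)]
```

Request:
drive_tool(
  targets=[
    [[1.3, 2.2, 0], [0, 0, 0.7]],
    [[1.8, 2.2, 0], [0, 0, 0]],
    [[1.8, 2.1, 0], [0, 0, 0]],
    [[1.8, 2.0, 0], [0, 0, 0]],
    [[0, 0, 0], [0, 0, 0]],
    [[0, 0, 3], [0, 0, 0]],
    [[0, 0, 3], [0, 0, 0]],
    [[0, 0, 3], [0, 0, 0]],
    [[0, 0, 3], [0, 0, 0]],
    [[0, 0, 1.5], [0, 0, 0]],
    [[0, 0, 0], [0, 0, 0]],
    [[0, 0, 0], [0, 0, 0]],
  ],
)

```text
clock: 7.12
tool_pos: [0.5931, -0.1839, 0.0371]
orientation: [179.4, 0.8, 93.6]
force: [0.0, 0.1, -0.0]
grip_width: 0.04
```

```bash
python3 - <<'E'
from h import *
s=env.sense(); print(s['tool_pos'],s['orientation'],s['force'],s['grip_width'],todeck(s['tool_pos']))
im,d,K,T=snap('side','s5')
im2,*_=snap('wrist','w5')
cv2.imwrite('pics/s5c.png',cv2.resize(im[145:325,240:440,::-1],None,fx=3,fy=3,interpolation=cv2.INTER_CUBIC))
E
```

```text
[ 0.59312781 -0.18391268  0.03709484] [179.40231152   0.76048937  93.55771637] [ 0.03532073  0.1092836  -0.0133078 ] 0.040047545533303384 [-0.24457416 -0.00208642]
```

View pics/s5c.png

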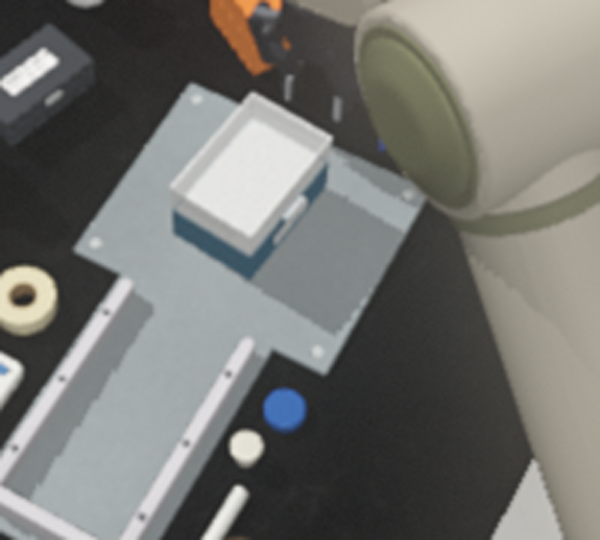

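View pics/w5.png

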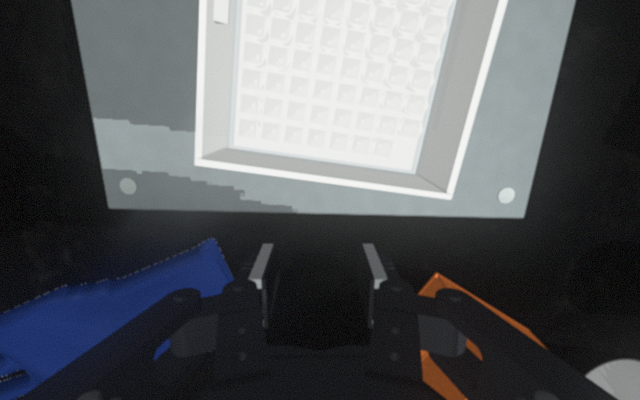

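The wrist view shows the box's rear edge from (198,162) to (450,195), with the fingers astride its middle, clear behind it. Squaring the yaw, then a slow forward push: the right finger touches first, which turns the box into line.

Request:
drive_tool(
  targets=[
    [[0, 0, 0.4], [0, 0, 1.9]],
    [[0, 0, 0.1], [0, 0, 0]],
    [[1, 0, 0], [0, 0, 0]],
    [[1, 0, 0], [0, 0, 0]],
    [[1, 0, 0], [0, 0, 0]],
    [[0.5, 0, 0], [0, 0, 0]],
    [[0.5, 0, 0], [0, 0, 0]],
    [[0.5, 0, 0], [0, 0, 0]],
    [[0.5, 0, 0], [0, 0, 0]],
    [[0.5, 0, 0], [0, 0, 0]],
    [[0, 0, 0], [0, 0, 0]],
  ],
)

```text
clock: 8.13
tool_pos: [0.595, -0.1241, 0.0398]
orientation: [178.7, 1.1, 91.9]
force: [0.3, 0.3, 0.2]
grip_width: 0.0399
```

```bash
python3 - <<'E'
from h import *
s=env.sense(); print(s['tool_pos'],s['orientation'],s['force'],todeck(s['tool_pos']))
im,d,K,T=snap('top','t6'); print(boxtop(im,d,K,T))
im2,*_=snap('wrist','w6')
cv2.imwrite('pics/t6c.png',cv2.resize(im[155:255,195:365,::-1],None,fx=4,fy=4,interpolation=cv2.INTER_CUBIC))
E
```

```text
[ 0.59495904 -0.12405312  0.03981969] [178.66229272   1.14312267  91.92405655] [0.28775677 0.29358539 0.24342532] [-0.18479215 -0.00564048]
[([-73.8, -1.4], [86.1, 51.7], 87.72), ([-73.8, -2.8], [83.3, 51.7], 87.72)]
```

View pics/t6c.png

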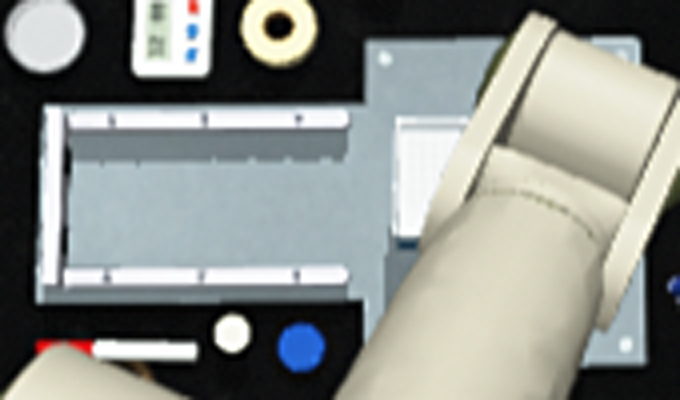

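View pics/w6.png

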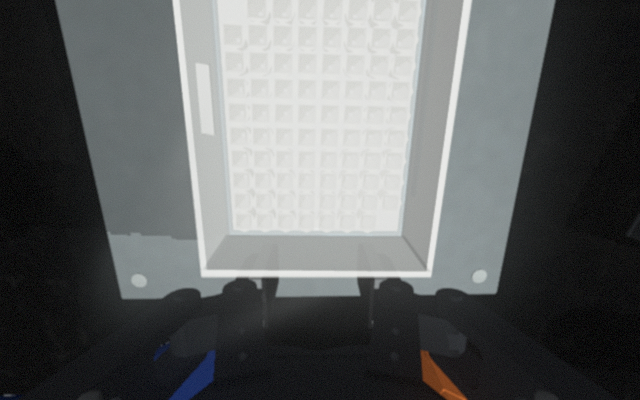

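```bash
cat >> h.py <<'E'
from scipy.spatial.transform import Rotation as Ro
def togo(deckx,decky,z,yaw=91.65):
    s=env.sense(); R=Ro.from_euler('xyz',s['orientation'],degrees=True)
    t=np.r_[DO+deckx*U+decky*V,z]-s['tool_pos']
    print('deck',todeck(s['tool_pos']).round(4),'z',s['tool_pos'][2].round(4),'rpy',s['orientation'].round(2),'F',s['force'].round(1))
    print('shift cm',(R.inv().apply(t)*100).round(2),'turn',np.degrees((R.inv()*Ro.from_euler('xyz',[180,0,yaw],degrees=True)).as_rotvec()).round(2))
E
python3 - <<'E'
from h import *
togo(-.19,-.0055,.032)
# wrist: lid rim edges at z .084 -> deck
z=np.load('pics/w6.npz');K,T=z['K'],z['T']
p=todeck(ray(K,T,[[203,275],[431,275],[468,20],[178,20]],.084))*1000; print(p.round(1))
p=todeck(ray(K,T,[[122,297],[497,292],[65,40],[545,40]],.006))*1000; print('deck',p.round(1))
E
```

```text
deck [-0.1856 -0.0056] z 0.0398 rpy [178.66   1.15  91.9 ] F [0.9 0.3 0.2]
shift cm [-0.42 -0.03  0.79] turn [1.34 1.15 0.26]
[[-169.5   36.4]
 [-170.2  -45.9]
 [ -88.2  -46.9]
 [ -89.1   34.8]]
deck [[-231.2  121.4]
 [-229.9 -127.4]
 [ -80.2  122.2]
 [ -77.8 -125. ]]
```

Near-aligned: the wrist view puts the rear rim at deck x ≈ -170 mm, remaining yaw about 1–1.5°, and lateral offset about -2 mm. Backing off slightly, correcting the tool tilt and height, then pushing on.

Request:
drive_tool(
  targets=[
    [[-0.8, 0, 0], [0, 0, 0]],
    [[0, 0, 0.8], [1.3, 1.1, 0.3]],
    [[0, 0, 0], [0, 0, 0]],
    [[0, 0, 0], [0, 0, 0]],
  ],
)

```text
clock: 8.57
tool_pos: [0.5955, -0.1356, 0.032]
orientation: [180.0, 0.1, 91.6]
force: [0.5, 0.7, 1.2]
grip_width: 0.0398
```

```bash
python3 - <<'E'
from h import *
togo(-.16,-.004,.033)
E
```

```text
deck [-0.1964 -0.0059] z 0.032 rpy [1.7996e+02 5.0000e-02 9.1550e+01] F [0.5 0.7 1.2]
shift cm [ 3.64 -0.19 -0.11] turn [ 0.04  0.05 -0.1 ]
```

Request:
drive_tool(
  targets=[
    [[0.6, 0, 0], [0, 0, 0]],
    [[0.6, 0, 0], [0, 0, 0]],
    [[0.6, 0, 0], [0, 0, 0]],
    [[0.6, 0, 0], [0, 0, 0]],
    [[0.6, 0, 0], [0, 0, 0]],
    [[0.5, 0, 0], [0, 0, 0]],
    [[0, 0, 0], [0, 0, 0]],
  ],
)

```text
clock: 9.15
tool_pos: [0.5944, -0.0973, 0.0329]
orientation: [179.8, 0.1, 91.6]
force: [0.7, 0.3, -1.1]
grip_width: 0.04
```

```bash
python3 - <<'E'
from h import *
togo(-.16,-.004,.033)
im,d,K,T=snap('top','t7'); print(boxtop(im,d,K,T))
im2,*_=snap('wrist','w7')
cv2.imwrite('pics/t7c.png',cv2.resize(im[155:255,195:365,::-1],None,fx=4,fy=4,interpolation=cv2.INTER_CUBIC))
E
```

```text
deck [-0.158  -0.0058] z 0.0329 rpy [1.7984e+02 1.5000e-01 9.1570e+01] F [ 0.7  0.3 -1.1]
shift cm [-0.2  -0.18 -0.01] turn [ 0.16  0.15 -0.08]
[([-46.8, -1.5], [85.6, 48.8], 88.15), ([-45.4, -3.0], [82.6, 45.9], 88.15)]
```

View pics/t7c.png

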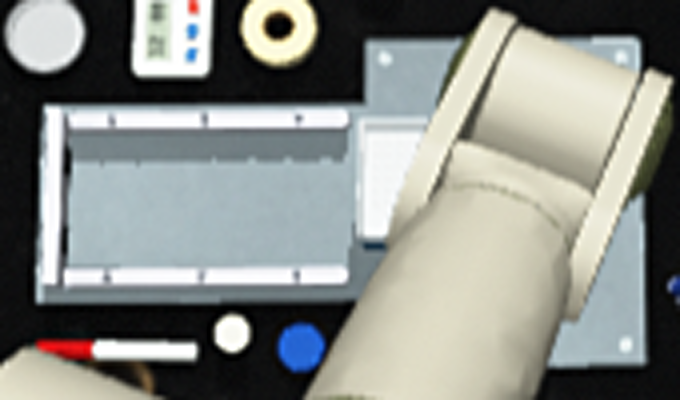

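View pics/w7.png

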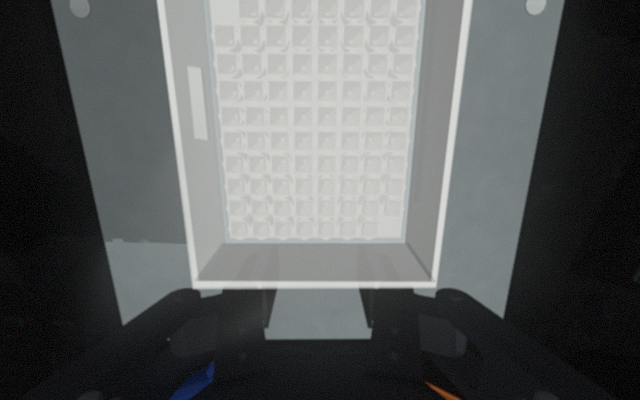

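```bash
cat > wm.py <<'E'
from h import *
import sys
z=np.load(f'pics/{sys.argv[1]}.npz');K,T=z['K'],z['T'];g=z['im'].min(2).astype(int)
def edge(c0,r,dirn,thr):  # first pixel crossing brightness going outward from inside
    pass
L=[];Rr=[]
import cv2
# outer rim edges via gradient: find strongest negative outward gradient near rim
for r in range(20,260,8):
    row=cv2.GaussianBlur(z['im'].astype(np.float32),(3,3),0).mean(2)[r]
    gr=np.gradient(row)
    l=150+np.argmax(gr[150:210]); q=420+np.argmin(gr[420:480])
    L.append((l,r));Rr.append((q,r))
for nm,a in(('L',L),('R',Rr)):
    p=todeck(ray(K,T,np.array(a),.084))*1000
    f=np.polyfit(p[:,0],p[:,1],1);res=p[:,1]-np.polyval(f,p[:,0]);k=abs(res)<1.5
    f=np.polyfit(p[k,0],p[k,1],1);print(nm,'n',k.sum(),'deg',np.degrees(np.arctan(f[0])).round(2),'y at -130,-80',np.polyval(f,[-130,-80]).round(1))
E
python3 wm.py w7
python3 - <<'E'
from h import *
z=np.load('pics/w7.npz');K,T=z['K'],z['T'];im=cv2.GaussianBlur(z['im'].astype(np.float32),(3,3),0).mean(2)
for nm,lo,hi,s in(('L',45,125,1),('R',500,575,-1)):
    a=[]
    for r in range(20,300,10):
        g=np.gradient(im[r])*s; a.append((lo+np.argmax(g[lo:hi]),r))
    p=todeck(ray(K,T,np.array(a),.006))*1000
    f=np.polyfit(p[:,0],p[:,1],1);k=abs(p[:,1]-np.polyval(f,p[:,0]))<3
    f=np.polyfit(p[k,0],p[k,1],1);print('deck',nm,k.sum(),np.degrees(np.arctan(f[0])).round(2),np.polyval(f,[-130,-80]).round(1))
E
```

```text
L n 30 deg -0.38 y at -130,-80 [36.7 36.4]
R n 30 deg -0.48 y at -130,-80 [-46.1 -46.5]
deck L 28 0.32 [122.7 122.9]
deck R 28 0.3 [-126.4 -126.1]
```

Box is within about 2 mm laterally and 0.75° of the lane by deck-relative wrist edges. Pushing in, easing ~2 mm to deck +y.

Request:
drive_tool(
  targets=[
    [[0.6, -0.02, 0], [0.15, 0.15, -0.1]],
    [[0.7, -0.02, 0], [0, 0, 0]],
    [[0.7, -0.02, 0], [0, 0, 0]],
    [[0.7, -0.02, 0], [0, 0, 0]],
    [[0.7, -0.02, 0], [0, 0, 0]],
    [[0.7, -0.02, 0], [0, 0, 0]],
    [[0.7, -0.02, 0], [0, 0, 0]],
    [[0.5, -0.02, 0], [0, 0, 0]],
    [[0, 0, 0], [0, 0, 0]],
  ],
)

```text
clock: 10.0
tool_pos: [0.5911, -0.0399, 0.033]
orientation: [180.0, 0.0, 91.6]
force: [0.9, -0.2, 0.3]
grip_width: 0.0398
```

```bash
python3 - <<'E'
from h import *
togo(-.05,-.003,.033)
im,d,K,T=snap('top','t8'); print(boxtop(im,d,K,T))
im2,*_=snap('wrist','w8')
cv2.imwrite('pics/t8c.png',cv2.resize(im[155:255,195:365,::-1],None,fx=4,fy=4,interpolation=cv2.INTER_CUBIC))
E
python3 wm.py w8
```

```text
deck [-0.1005 -0.0042] z 0.033 rpy [1.7997e+02 2.0000e-02 9.1630e+01] F [ 0.9 -0.2  0.3]
shift cm [ 5.05 -0.12 -0.01] turn [ 0.03  0.02 -0.02]
[([15.4, 1.1], [85.7, 40.2], 87.53), ([15.3, -0.2], [82.9, 40.2], 87.53)]
L n 30 deg -0.26 y at -130,-80 [38.7 38.4]
R n 30 deg -0.15 y at -130,-80 [-44.5 -44.6]
```

View pics/t8c.png

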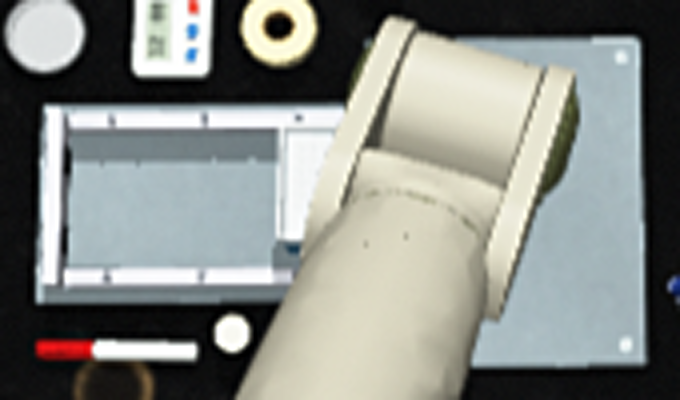

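View pics/w8.png

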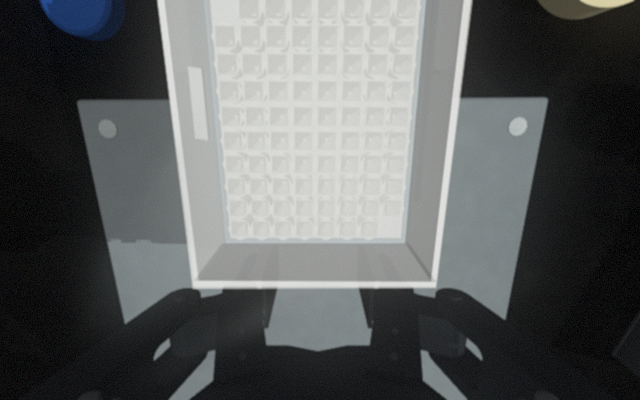

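The box's front is ~36 mm into the lane and centred. Continuing straight.

Request:
drive_tool(
  targets=[
    [[0.6, 0, 0], [0, 0, 0]],
    [[0.7, 0, 0], [0, 0, 0]],
    [[0.7, 0, 0], [0, 0, 0]],
    [[0.7, 0, 0], [0, 0, 0]],
    [[0.7, 0, 0], [0, 0, 0]],
    [[0.7, 0, 0], [0, 0, 0]],
    [[0.7, 0, 0], [0, 0, 0]],
    [[0.7, 0, 0], [0, 0, 0]],
    [[0.7, 0, 0], [0, 0, 0]],
    [[0.7, 0, 0], [0, 0, 0]],
    [[0.6, 0, 0], [0, 0, 0]],
    [[0, 0, 0], [0, 0, 0]],
  ],
)

```text
clock: 11.1
tool_pos: [0.5889, 0.0419, 0.033]
orientation: [180.0, 0.0, 91.6]
force: [-1.0, 0.3, 0.0]
grip_width: 0.0399
```

```bash
python3 - <<'E'
from h import *
togo(.05,-.004,.033)
im,d,K,T=snap('top','t9'); print(boxtop(im,d,K,T))
im2,*_=snap('wrist','w9')
cv2.imwrite('pics/t9c.png',cv2.resize(im[155:255,195:365,::-1],None,fx=4,fy=4,interpolation=cv2.INTER_CUBIC))
E
python3 wm.py w9
```

```text
deck [-0.0187 -0.0044] z 0.033 rpy [1.7995e+02 3.0000e-02 9.1560e+01] F [-1.   0.3  0. ]
shift cm [ 6.87 -0.05 -0.01] turn [ 0.05  0.03 -0.09]
[([103.0, 1.0], [84.4, 28.7], 89.34), ([103.0, -0.5], [81.5, 28.7], 89.34)]
L n 30 deg -0.37 y at -130,-80 [39.4 39.1]
R n 30 deg -0.21 y at -130,-80 [-44.3 -44.5]
```

View pics/t9c.png

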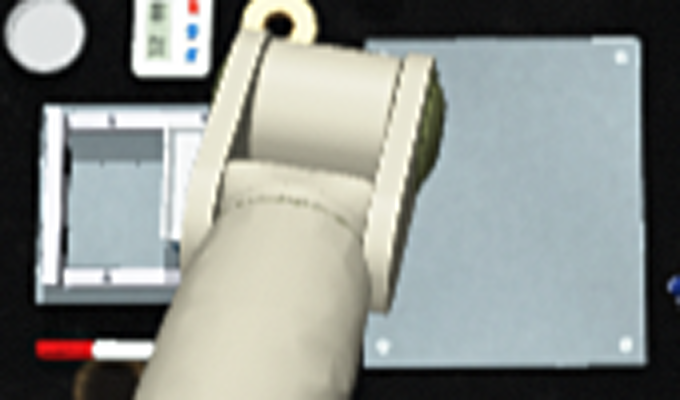

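View pics/w9.png

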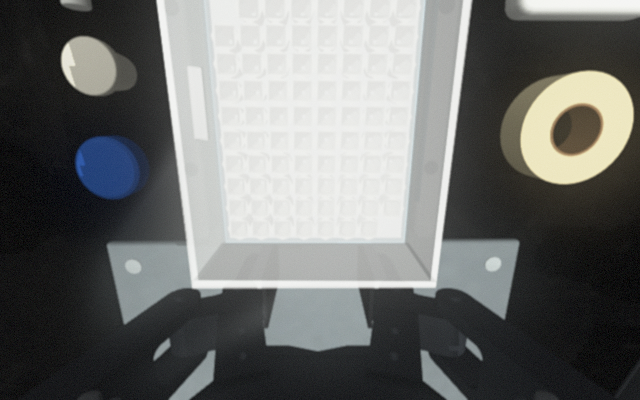

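Request:
drive_tool(
  targets=[
    [[0.6, 0, 0], [0, 0, 0]],
    [[0.7, 0, 0], [0, 0, 0]],
    [[0.7, 0, 0], [0, 0, 0]],
    [[0.7, 0, 0], [0, 0, 0]],
    [[0.7, 0, 0], [0, 0, 0]],
    [[0.7, 0, 0], [0, 0, 0]],
    [[0.7, 0, 0], [0, 0, 0]],
    [[0.7, 0, 0], [0, 0, 0]],
    [[0.6, 0, 0], [0, 0, 0]],
    [[0.4, 0, 0], [0, 0, 0]],
    [[0, 0, 0], [0, 0, 0]],
  ],
)

```text
clock: 12.12
tool_pos: [0.5871, 0.1124, 0.0329]
orientation: [179.9, 0.1, 91.5]
force: [0.1, 0.2, 0.2]
grip_width: 0.0401
```

```bash
python3 - <<'E'
from h import *
togo(.064,-.004,.033)
im,d,K,T=snap('side','s10')
cv2.imwrite('pics/s10c.png',cv2.resize(im[205:345,210:410,::-1],None,fx=4,fy=4,interpolation=cv2.INTER_CUBIC))
im2,*_=snap('wrist','w10')
E
python3 wm.py w10
```

```text
deck [ 0.0518 -0.0046] z 0.0329 rpy [1.7994e+02 6.0000e-02 9.1490e+01] F [0.1 0.2 0.2]
shift cm [ 1.22 -0.07 -0.01] turn [ 0.06  0.06 -0.16]
L n 30 deg -0.33 y at -130,-80 [39.4 39.1]
R n 30 deg -0.27 y at -130,-80 [-44.  -44.3]
```

View pics/s10c.png

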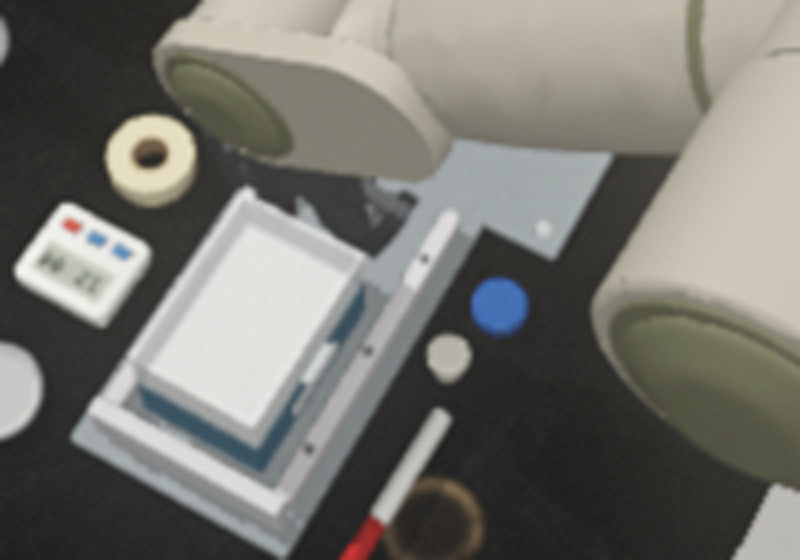

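The side view shows the box square in the lane about 12 mm short of the stop. Finishing slowly.

Request:
drive_tool(
  targets=[
    [[0.3, 0, 0], [0, 0, 0]],
    [[0.3, 0, 0], [0, 0, 0]],
    [[0.2, 0, 0], [0, 0, 0]],
    [[0.2, 0, 0], [0, 0, 0]],
    [[0.1, 0, 0], [0, 0, 0]],
  ],
)

```text
clock: 12.63
tool_pos: [0.587, 0.1223, 0.0329]
orientation: [180.0, 0.1, 91.4]
force: [0.1, -0.9, -0.8]
grip_width: 0.0397
```

Request:
drive_tool(
  targets=[
    [[0.15, 0, 0], [0, 0, 0]],
    [[0.1, 0, 0], [0, 0, 0]],
  ],
)

```text
clock: 12.8
tool_pos: [0.5877, 0.1237, 0.0334]
orientation: [179.9, 0.2, 91.4]
force: [1.5, -8.7, 3.5]
grip_width: 0.04
```

8.7 N back along the feed says the box is against the stop. Backing straight off and checking.

Request:
drive_tool(
  targets=[
    [[0, 0, 0], [0, 0, 0]],
    [[-0.3, 0, 0], [0, 0, 0]],
    [[-1, 0, 0], [0, 0, 0]],
    [[-2, 0, 0], [0, 0, 0]],
    [[-3, 0, 0], [0, 0, 0]],
    [[-4, 0, 0], [0, 0, 0]],
    [[0, 0, -4], [0, 0, 0]],
    [[-4, 0, -4], [0, 0, 0]],
    [[-4, 0, -4], [0, 0, 0]],
    [[-4, 0, 0], [0, 0, 0]],
    [[-4, 0, 0], [0, 0, 0]],
    [[0, 0, 0], [0, 0, 0]],
  ],
)

```text
clock: 13.8
tool_pos: [0.5926, -0.1308, 0.1377]
orientation: [180.0, 0.2, 91.6]
force: [0.1, -0.3, -0.1]
grip_width: 0.04
```

```bash
python3 - <<'E'
from h import *
togo(.064,-.004,.033)
im,d,K,T=snap('top','t11'); print(boxtop(im,d,K,T))
a=cv2.resize(im[155:255,195:365,::-1],None,fx=4,fy=4,interpolation=cv2.INTER_CUBIC); cv2.imwrite('pics/t11c.png',a)
im,d,K,T=snap('side','s11')
cv2.imwrite('pics/s11c.png',cv2.resize(im[205:345,210:410,::-1],None,fx=4,fy=4,interpolation=cv2.INTER_CUBIC))
E
```

```text
deck [-0.1914 -0.0031] z 0.1377 rpy [179.98   0.22  91.57] F [ 0.1 -0.3 -0.1]
shift cm [25.58  0.05 10.37] turn [ 0.02  0.22 -0.08]
[([136.9, 0.9], [84.2, 124.3], 89.83), ([137.6, -0.6], [81.3, 122.8], 89.81)]
```

View pics/t11c.png

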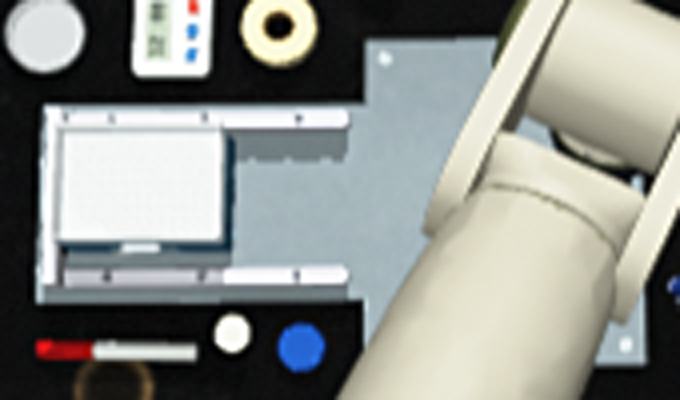

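View pics/s11c.png

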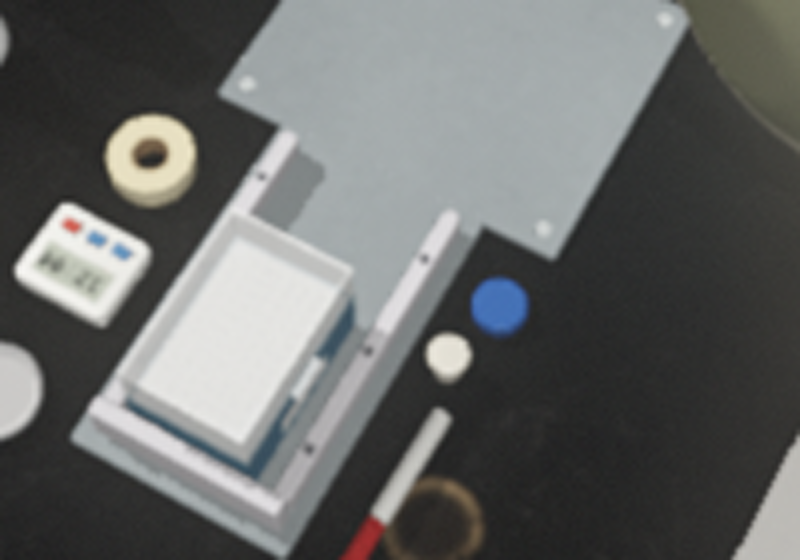

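```bash
python3 - <<'E'
from h import *
z=np.load('pics/s11.npz');im=z['im']
cv2.imwrite('pics/s11z.png',cv2.resize(im[285:340,225:290,::-1],None,fx=10,fy=10,interpolation=cv2.INTER_NEAREST))
d,K,T=z['d'],z['K'],z['T'];P=cloud(d,K,T);q=todeck(P)*1000
for x in range(-0,1): pass
# depth profile along the deck centre line: list (deck x, z) for |y|<12
for n in('s11','t11'):
    z=np.load(f'pics/{n}.npz');P=cloud(z['d'],z['K'],z['T']);q=todeck(P)*1000
    m=(abs(q[...,1])<8)&(q[...,0]>170)&(q[...,0]<225)
    a=np.c_[q[m][:,0],P[m][:,2]*1000]; a=a[a[:,0].argsort()]
    print(n,[ (b,np.round(np.median(a[(a[:,0]>=b)&(a[:,0]<b+3),1]),0)) for b in range(170,225,3) if ((a[:,0]>=b)&(a[:,0]<b+3)).any()])
E
```

```text
s11 [(170, np.float64(86.0)), (173, np.float64(85.0)), (176, np.float64(83.0)), (179, np.float64(85.0)), (182, np.float64(83.0)), (185, np.float64(84.0)), (188, np.float64(85.0)), (191, np.float64(85.0)), (194, np.float64(83.0)), (197, np.float64(62.0)), (200, np.float64(61.0)), (203, np.float64(38.0)), (206, np.float64(37.0)), (209, np.float64(36.0)), (212, np.float64(21.0)), (215, np.float64(7.0)), (218, np.float64(8.0)), (221, np.float64(5.0)), (224, np.float64(3.0))]
t11 [(170, np.float64(82.0)), (173, np.float64(84.0)), (176, np.float64(82.0)), (179, np.float64(83.0)), (182, np.float64(85.0)), (185, np.float64(84.0)), (188, np.float64(82.0)), (191, np.float64(84.0)), (194, np.float64(84.0)), (197, np.float64(84.0)), (209, np.float64(37.0)), (212, np.float64(35.0)), (218, np.float64(12.0)), (221, np.float64(6.0))]
```

View pics/s11z.png

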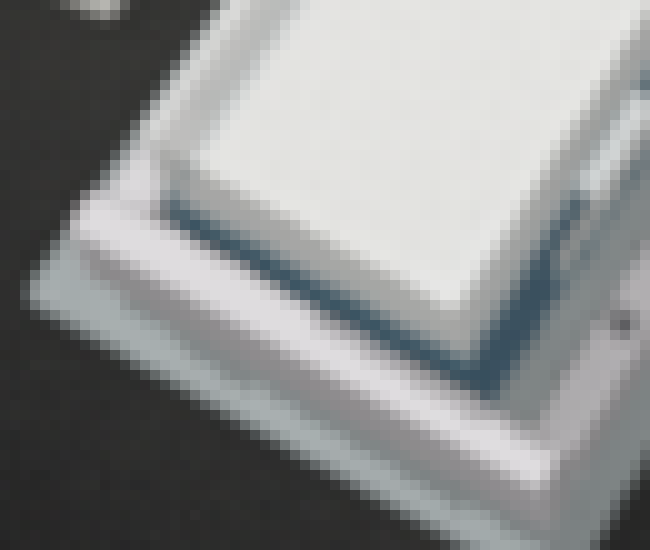

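The teal end meets the stop bar with no gap. Only about 12 mm of teal shows above the bar, as it should when flush. Handing in.

```bash
python3 -c "
from station import env
print(env.sense()['clock'],env.sense()['force']); print(env.sign_off())"
```

```text
13.9 [-0.54772929 -0.46933496 -0.13164203]
the job is handed in; nothing more can be done
None
```

The tip box is home against the end stop and square to the lane, and the hand is well clear; I handed the job in at about 14 s. No verdict was reported.

**What I did:** I pushed the box's tab side near its rear with the fingers shut. That took out about 9° of its 15.6° misalignment and moved it about 17 mm sideways. I then pushed its rear end with two spread fingers, which turned it into line on the apron and carried it down the lane. During the final push, the force rose to about 9 N when the box met the stop. I then backed straight off and up.

**Last checks:**
- **Position:** the box's yaw error is about 0.2° and it sits within about 2 mm of the lane's centre line. Its centre measured about 137.5 mm along the deck, against 139 mm expected when home. That 1.5 mm difference is within the calibration error.
- **Seating:** a close-up from the side camera shows no gap at the stop.
- **Small things:** the final pictures show those in view (cap, stopper, marker, tape, timer, dish) where they started. I judged this by eye and did not measure it.
- **Rails:** I aimed the fingertips about 7 mm above the rail tops. The pictures during the push showed the box clear of both rails.

**Disagreements:** the wrist and top cameras differed by about 2 mm sideways and 0.3° in yaw. The tool also tilted about 1° and rose about 8 mm during the early rear push, which I corrected before the box entered the lane.

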